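Bring the brown oil bottle round on the bench carousel

TASK

Turn the bench carousel by pushing one of its spokes with a fingertip until the brown bottle with the black cap has come round to the red arrow and stands in line with it, to within about a centimetre. Leave the carousel still, and do not touch the bottles that stand on it, lift or tip them, or shift the things around it.

Things in the scene. Friction and masses are not known exactly. Their poses are not given: they have to be found in the camera images.
- carousel_foot: fixed round plywood foot of the carousel, 300 mm across, its top face 22 mm above the bench. Origin: on the carousel's axis, at bench height. z up. Its -x axis runs from the axis to the flat red arrow (90 to 140 mm out from the axis, top 25 mm above the bench), which lies on the foot on the side nearest the robot and points at the axis
- carousel (a joint): angle of the carousel on its foot, rad; grows counter-clockwise seen from above; it can turn more than half a turn either way (stops at -6.28 and 6.28). Reading 0, spoke 0 points along the foot's +x axis, away from the arrow. A light friction brake (about 0.07 N m, half a newton at a spoke) stops it wherever it is left; it does not spring back. The bottles ride on it by friction only and stay in place if it is turned slowly (spoke ends under about 0.15 m/s)
- spoke_0 (a point): point on the centre line of spoke 0 (numbered counter-clockwise, 90 degrees apart), 140 mm from the axis and 55 mm above the bench: a good place to push sideways. Spokes are level 10 mm steel rods, all alike, that leave the rim of the wooden platter (82 mm radius, grey top 63 mm above the bench) and reach 158 mm from the axis, ending in black balls 18 mm across. Under them 33 mm are free down to the foot
- spoke_1 (a point): point on the centre line of spoke 1 (numbered counter-clockwise, 90 degrees apart), 140 mm from the axis and 55 mm above the bench: a good place to push sideways. Spokes are level 10 mm steel rods, all alike, that leave the rim of the wooden platter (82 mm radius, grey top 63 mm above the bench) and reach 158 mm from the axis, ending in black balls 18 mm across. Under them 33 mm are free down to the foot
- spoke_2 (a point): point on the centre line of spoke 2 (numbered counter-clockwise, 90 degrees apart), 140 mm from the axis and 55 mm above the bench: a good place to push sideways. Spokes are level 10 mm steel rods, all alike, that leave the rim of the wooden platter (82 mm radius, grey top 63 mm above the bench) and reach 158 mm from the axis, ending in black balls 18 mm across. Under them 33 mm are free down to the foot
- spoke_3 (a point): point on the centre line of spoke 3 (numbered counter-clockwise, 90 degrees apart), 140 mm from the axis and 55 mm above the bench: a good place to push sideways. Spokes are level 10 mm steel rods, all alike, that leave the rim of the wooden platter (82 mm radius, grey top 63 mm above the bench) and reach 158 mm from the axis, ending in black balls 18 mm across. Under them 33 mm are free down to the foot
- oil_bottle: small brown glass bottle with a black cap, 38 mm wide, 78 mm high, standing loose on the platter about 50 mm from the axis. Origin: centre of its underside
- amber_pills: orange pill bottle with a white cap, 40 mm wide, 68 mm high, standing loose on the platter about 50 mm from the axis. Origin: centre of its underside
- tall_glue: slim white glue bottle with a long nozzle, 25 mm wide, 88 mm high, standing loose on the platter about 50 mm from the axis. Origin: centre of its underside
- rosin_jar: orange-brown rosin jar with a blue lid, 65 mm wide, 85 mm high, loose on the bench beside the carousel, to be left alone; origin: centre of its underside
- glue_bottle: cream glue bottle with an orange cap, 48 mm wide, 128 mm high, loose on the bench beside the carousel, to be left alone; origin: centre of its underside
- tape_1: roll of tan parcel tape, 96 mm wide, 48 mm high, loose on the bench beside the carousel, to be left alone; origin: centre of its underside
- plane_small: small yellow-brown hand plane, 22x87x30 mm, loose on the bench beside the carousel, to be left alone; origin: centre of its underside
- black_tape: roll of black tape, 68 mm wide, 18 mm high, loose on the bench beside the carousel, to be left alone; origin: centre of its underside
Not all that is in view belongs to the job. What is shaped like the tall_glue but pink or purple is not meant.

How it is judged:
On the way:
1. the carousel has been turned well away from its starting angle (distance of spoke_0 from where it was at the start of the episode above 0.05 m), for 0.1 s.
At the end, for the whole second after the job is handed in: the brown bottle stands on the arrow's side of the axis, 30 to 72 mm out from it and within 12 mm of the line from the axis through the red arrow; all three bottles stand upright on the platter; the carousel is at rest (y of oil_bottle in the frame of carousel_foot between -0.012 and 0.012 m and x of oil_bottle in the frame of carousel_foot between -0.072 and -0.03 m and velocity of joint carousel between -0.03 and 0.03 rad/s and angle between each of oil_bottle, amber_pills, tall_glue's own z axis and vertical below 0.15 rad and z of oil_bottle in the frame of carousel_foot between 0.058 and 0.068 m and z of amber_pills in the frame of carousel_foot between 0.058 and 0.068 m and z of tall_glue in the frame of carousel_foot between 0.058 and 0.068 m); the robot touches nothing.
It fails at once if the robot touches one of the bottles on the carousel (contact force between any of the fingers, the arm and oil_bottle above 0.3 N or contact force between any of the fingers, the arm and amber_pills above 0.3 N or contact force between any of the fingers, the arm and tall_glue above 0.3 N).
It fails at once if a bottle is lifted off the carousel, falls off it or is tipped over (z of any of oil_bottle, amber_pills, tall_glue in the frame of carousel_foot above 0.078 m or z of any of oil_bottle, amber_pills, tall_glue in the frame of carousel_foot below 0.05 m or angle between any of oil_bottle, amber_pills, tall_glue's own z axis and vertical above 0.5 rad).
It fails at once if something standing round the carousel is moved by more than 20 mm (distance of any of rosin_jar, glue_bottle, tape_1, plane_small, black_tape from where it was at the start of the episode above 0.02 m).
It also fails if it takes over 64 s, if anything falls off the work surface, if the arm or the gripper's body presses on something with over 40 N, if the wrist force passes 120 N, or if a joint passes its speed limit or range.

ROBOT

A 7-joint arm with a two-finger parallel gripper is mounted at the origin on the work surface; the furniture and walls round the work are solid. World frame = base frame: x ahead of the robot, y to its left, z up, the work surface at z = 0. Lengths are in m, angles in rad, forces in N, time in s.
With the tool pointing down it reaches from about 0.4 to 0.85 m from the base axis. Payload 4.5 kg.
Tool frame: the origin (TCP) lies at the centre of the arm's flange, where the gripper is bolted on; the fingertips stand arm.tips_ahead ahead of it and the grasp point (between the pads) lies 155 mm ahead of it (arm.tips_ahead is the distance from the TCP to the fingertips, in m); z points along the fingers, y is the line along which they close (so a half turn about z gives the same grasp; the last joint's range is limited). The gripper opens to 85 mm and grips with 20 to 120 N. Pads are 22 mm wide; open, the fingers measure 114 mm over their backs; the gripper's body (76 mm by 85 mm) begins 54 mm behind the grasp point. The pads swing forward as they close: fully open they stand 13 mm farther back than shut.
Start: joints at [1.238, 0.689, -0.195, 1.565, 0.157, 0.902, -0.215], TCP at [0.224, -0.583, 0.405] pointing down, gripper open.
Joint ranges: [-3.01, 3.01], [-0.46, 2.08], [-1.47, 1.51], [0.13, 2.56], [-1, 4.14], [0.04, 2.09], [-2.66, 2.66]. Speed limits (rad/s): [2.57, 2.57, 3.14, 3.14, 3.14, 3.14, 3.14].

INTERFACE

Orientations are given as a unit quaternion [w, x, y, z].
In Python, from bench import arm, cams, close_job gives the robot as it stands.
- The arm moves only by the tool play_rows, never from a script. Its argument "commands" is a list of rows, each a list of 3 entries, a list of its own where there are three numbers: the finger opening in m, from 0 to 0.0854, then the shift along the tool's x, y, z in m, then the turn about the tool's z in degrees. In form: [[claw, [dx, dy, dz], yaw], ...]. A call has exactly 5 rows; each row is the pose to reach, as a shift and turn from the pose commanded when the call began, along the tool's axes at that moment; what a row does not reach only later rows make up. A row lasts 1/12 s, in which the tool goes at most 41.7 mm and 7.16 degrees, less where a joint would pass 70% of its speed; a pose out of reach is approached as far as the arm can. A call with a gripper value outside its range is refused whole. The fingers move at their own pace and stop on an object; "newtons" is the grip in N (left out, the last holds). Time passes only in rows, so rows that repeat a pose let the fingers close, or fill a call up. It gives the time, the measured TCP pose, the force, the opening and the grip force at its end, in the units of the state.
- arm.get_state(): the state, without advancing time (a new reading comes with each control period).
- cams.capture(name): name is "side" or "top" or "wrist"; returns a dict with "color" (384x512x3 uint8, red, green, blue), "fov_y" (degrees; the focal length in pixels is half the picture's height over the tangent of half this angle, whatever the lens; pixels are square), "cx", "cy" (the principal point, pixels), "R" (3x3) and "t" (3): a world point X has camera coordinates R X + t; the wrist camera has in their place "mount" (4x4, takes a point from camera to tool coordinates, whose origin is the TCP and whose axes are the flange's). Camera axes: x right, y down, z forward; pixel columns grow to the right and rows downward; lengths in m; the calibration is good to about 2 mm. A picture is of the moment at which its call begins: read the wrist's pose just before it. There is no depth.
- close_job(): hands the job in; it is judged then, once.
The state is a dict: "time": time; "q": joint angles; "joint_velocities": joint speeds; "effort": joint torques, N m; "tool_pos": TCP position; "tool_rot": TCP orientation; "wrist_force": force on the tool from outside, world axes, zero at the start; "torque": the same for the moment, N m; "grip_width": finger opening in m; "gripper_force": force on a finger pad.
Only numpy, scipy, OpenCV 4.12 (cv2) and the standard library are available. Lean on these libraries where they do the work, as an engineer would, in place of code of your own. Each camera call takes 0.05 s, during which the arm holds its last target. There are 200 camera calls.

## Working session

There is one attempt and no reset: what is moved stays moved. The work goes in short steps, Python scripts to look and compute and a tool call to move; the robot and the scene stay as the last step left them, time stands still between calls to the robot, and variables do not carry over. Pictures are saved under pics/ and viewed, at most 10 in all, crops included, and the job is handed in when it is done.

Besides the shell and the picture viewer there is one more tool, called after "Emit:" by a JSON object that holds its "method" and its "body", one argument or row to a line. play_rows: Moves the arm, as the interface text tells. Its arguments: {"type":"object","properties":{"commands":{"type":"array"},"newtons":{"type":"number"}},"required":["commands"]}

```bash
mkdir -p pics; cat > h.py <<'E'
import numpy as np,cv2
from bench import arm,cams,close_job
def snap(n,f):
    c=cams.capture(n); cv2.imwrite('pics/'+f,cv2.cvtColor(c['color'],cv2.COLOR_RGB2BGR))
    np.savez('pics/'+n+'.npz',**{k:v for k,v in c.items()}); return c
def K(c):
    f=192/np.tan(np.radians(float(c['fov_y']))/2); return f,float(c['cx']),float(c['cy'])
def ray(c,u,v,z):
    f,cx,cy=K(c);R=np.array(c['R']);t=np.array(c['t'])
    o=-R.T@t; d=R.T@np.array([(u-cx)/f,(v-cy)/f,1]); return o+d*(z-o[2])/d[2]
def proj(c,X):
    f,cx,cy=K(c);p=np.array(c['R'])@np.array(X)+np.array(c['t']); return np.round([cx+f*p[0]/p[2],cy+f*p[1]/p[2]],1)
E
python3 - <<'E'
from h import *
s=arm.get_state();print(s,arm.tips_ahead)
for n in('top','side'):
    c=snap(n,n+'0.png');print(n,-np.array(c['R']).T@c['t'],K(c))
a=[cv2.imread('pics/%s0.png'%n) for n in('top','side')]
cv2.imwrite('pics/top_big.png',cv2.resize(a[0],(768,576),interpolation=cv2.INTER_CUBIC))
cv2.imwrite('pics/side_big.png',cv2.resize(a[1],(768,576),interpolation=cv2.INTER_CUBIC))
E
```

```text
{'time': 0.0, 'q': array([ 1.23783759,  0.69004097, -0.19449948,  1.56635764,  0.15728467,
        0.90253592, -0.21510764]), 'joint_velocities': array([-9.98994363e-04,  6.04568047e-05,  1.96706578e-05,  2.71599892e-04,
        7.22892005e-05, -1.05908122e-03,  8.26293412e-04]), 'effort': array([ 4.09297800e-04, -5.39602089e+01, -1.26678899e+00, -1.58540440e+01,
        9.01096413e-03,  9.38178389e-03, -1.13607666e-05]), 'tool_pos': array([ 0.22396708, -0.58313111,  0.40384419]), 'tool_rot': array([-9.44520967e-04,  9.83227336e-01,  1.82381614e-01, -2.45866769e-04]), 'wrist_force': array([ 0.40500177, -0.50812257,  0.95189579]), 'torque': array([0.07827222, 0.04608866, 0.02139738]), 'gripper_force': 0.0, 'grip_width': 0.08544541524715135} 0.1734
top [ 0.40580403 -0.00505449  1.36062724] (np.float64(445.0654938977402), 255.51849193127003, 193.72269124474008)
side [ 0.4046181  -0.55536802  0.92970264] (np.float64(401.15657847647554), 257.2364581334299, 192.89342468223396)
```

View pics/top_big.png

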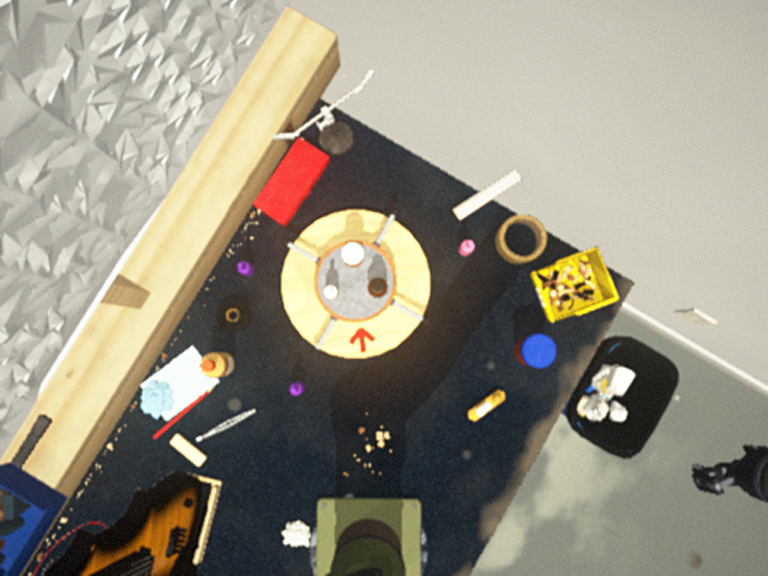

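View pics/side_big.png

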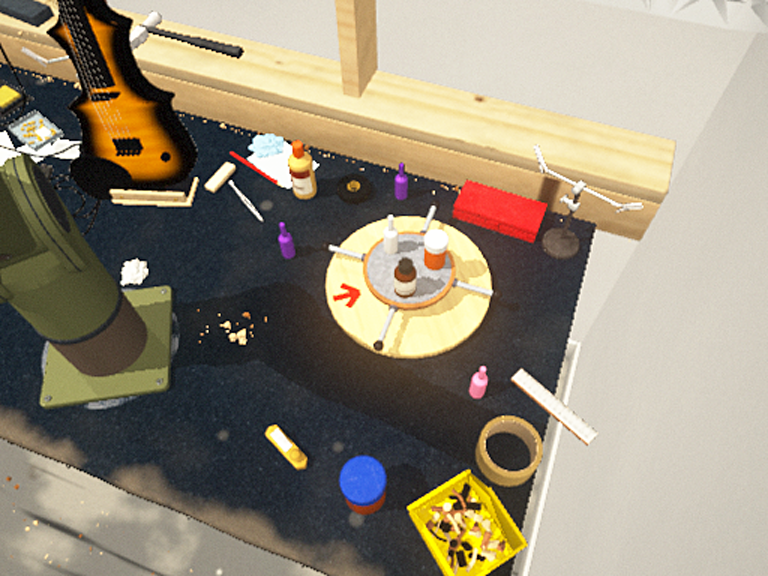

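The top view shows the carousel axis near (356,284), the brown bottle with the black cap at (377,287), the white-capped pills at (352,253), the white glue at (331,292) and the arrow at (362,340). The spokes point to (388,220), (292,245), (322,345) and (420,315). The pink and purple bottles stand off the carousel and are not meant. Next I'll enlarge this.

```bash
python3 - <<'E'
import cv2
a=cv2.imread('pics/top0.png')[130:250,175:300]
cv2.imwrite('pics/crop.png',cv2.resize(a,None,fx=5,fy=5,interpolation=cv2.INTER_CUBIC)[:600])
E
```

```text
(no output)
```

View pics/crop.png

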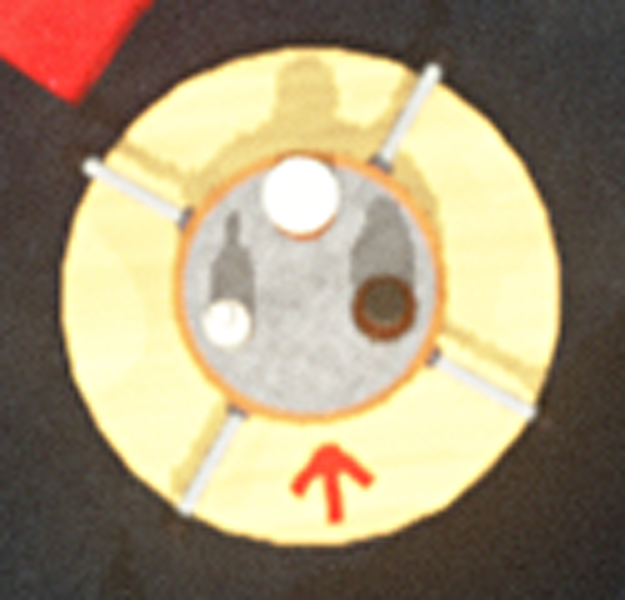

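The crop shows the foot spanning 62–560 × 46–545, spoke ends at (432,72), (92,168), (187,510) and (530,410), the brown bottle's cap at (385,300), and the arrow from (336,522) to its tip at (328,447).

```bash
python3 - <<'E'
from h import *
c=np.load('pics/top.npz')
g=lambda x,y,z:ray(c,x/5+174.6,y/5+129.6,z)
F=g(311,295.5,.022);print('foot',F)
tp,tl=g(328,447,.025),g(336,522,.025)
print('arrow',tp,tl)
for n,p,z in [('A',(432,72),.055),('B',(92,168),.055),('C',(187,510),.055),('D',(530,410),.055),('brown',(385,300),.141),('pills',(300,195),.131),('glue',(230,322),.151),('tip',(328,447),.025),('tail',(336,522),.025)]:
    P=g(*p,z);d=(P-F)[:2];print(n,P.round(4),np.hypot(*d).round(4),np.degrees(np.arctan2(d[1],d[0])).round(1))
E=[g(*p,.055) for p in[(432,72),(92,168),(187,510),(530,410)]];print('mean spoke',np.mean(E,0))
from scipy.spatial.transform import Rotation as R
q=arm.get_state()['tool_rot'];print(R.from_quat([q[1],q[2],q[3],q[0]]).as_matrix().round(3))
# obstacles
for n,u,v,z in[('rosin',538,351,.085),('tape',521,239,.048),('plane',487,405,.03),('pink',467,247,.07),('yellowbox',575,285,.04),('glueb',215,362,.1),('purple',296,389,.07)]:
    print(n,ray(c,u/1.5,v/1.5,z).round(3))
E
```

```text
foot [0.52926417 0.03473018 0.022     ]
arrow [0.4379891  0.02294221 0.025     ] [0.39329996 0.01744576 0.025     ]
A [ 0.6606 -0.0359  0.055 ] 0.1491 -28.3
B [0.6    0.1643 0.055 ] 0.1476 61.4
C [0.3994 0.104  0.055 ] 0.1472 151.9
D [ 0.4606 -0.0959  0.055 ] 0.1476 -117.7
brown [ 0.5164 -0.0095  0.141 ] 0.0461 -106.2
pills [0.5753 0.0385 0.131 ] 0.0462 4.7
glue [0.5022 0.0748 0.151 ] 0.0483 124.0
tip [0.438  0.0229 0.025 ] 0.092 -172.6
tail [0.3933 0.0174 0.025 ] 0.1371 -172.8
mean spoke [0.53014609 0.03413817 0.055     ]
[[ 0.933  0.359 -0.001]
 [ 0.359 -0.933  0.002]
 [-0.    -0.002 -1.   ]]
rosin [ 0.398 -0.318  0.085]
tape [ 0.62  -0.294  0.048]
plane [ 0.29 -0.23  0.03]
pink [ 0.599 -0.184  0.07 ]
yellowbox [ 0.53  -0.404  0.04 ]
glueb [0.37  0.292 0.1  ]
purple [0.32  0.143 0.07 ]
```

```bash
python3 - <<'E'
from h import *
print(np.round(cams.capture('wrist')['mount'],3))
E
```

```text
[[-0.    -0.945 -0.326  0.084]
 [ 1.    -0.     0.001  0.   ]
 [-0.001 -0.326  0.945  0.032]
 [ 0.     0.     0.     1.   ]]
```

Emit:
{"method": "play_rows", "body": {
  "commands": [
    [0,[0.031,-0.019,0],0],
    [0,[0.062,-0.038,0],0],
    [0,[0.093,-0.057,0],0],
    [0,[0.124,-0.076,0],0],
    [0,[0.155,-0.095,0],0]
  ]
}}

```text
time: 0.57
tool_pos: [0.3354, -0.4377, 0.4045]
tool_rot: [-0.0, 0.983, 0.182, -0.0]
wrist_force: [0.5, 0.4, 0.1]
grip_width: 0.0256
gripper_force: 0.0
```

Emit:
{"method": "play_rows", "body": {
  "commands": [
    [0,[0.031,-0.019,0],0],
    [0,[0.062,-0.038,0],0],
    [0,[0.093,-0.057,0],0],
    [0,[0.124,-0.076,0],0],
    [0,[0.155,-0.095,0],0]
  ]
}}

```text
time: 0.98
tool_pos: [0.4461, -0.2933, 0.4046]
tool_rot: [-0.0, 0.983, 0.182, -0.0]
wrist_force: [0.1, 0.1, 1.0]
grip_width: -0.0003
gripper_force: 0.0
```

Emit:
{"method": "play_rows", "body": {
  "commands": [
    [0,[0.031,-0.019,0],0],
    [0,[0.062,-0.038,0],0],
    [0,[0.093,-0.057,0],0],
    [0,[0.124,-0.076,0],0],
    [0,[0.155,-0.095,0],0]
  ]
}}

```text
time: 1.4
tool_pos: [0.5568, -0.149, 0.4045]
tool_rot: [-0.0, 0.983, 0.182, -0.0]
wrist_force: [-0.3, -0.2, 0.0]
grip_width: -0.0004
gripper_force: 0.0
```

Emit:
{"method": "play_rows", "body": {
  "commands": [
    [0,[0.031,-0.019,0],-7],
    [0,[0.062,-0.038,0],-14],
    [0,[0.093,-0.057,0],-21],
    [0,[0.124,-0.076,0],-28],
    [0,[0.155,-0.095,0],-35]
  ]
}}

```text
time: 1.82
tool_pos: [0.6673, -0.0049, 0.4045]
tool_rot: [0.0, 0.881, 0.472, -0.0]
wrist_force: [1.2, -1.1, -0.6]
grip_width: -0.0003
gripper_force: 0.0
```

Emit:
{"method": "play_rows", "body": {
  "commands": [
    [0,[0,0,0],-6],
    [0,[0,0,0],-6],
    [0,[0,0,0],-6],
    [0,[0,0,0],-6],
    [0,[0,0,0],-6]
  ]
}}

```text
time: 2.23
tool_pos: [0.6662, -0.0079, 0.4046]
tool_rot: [0.0, 0.858, 0.514, -0.001]
wrist_force: [-0.5, -0.8, 0.0]
grip_width: -0.0001
gripper_force: 0.0
```

```bash
cat > w.py <<'E'
from h import *
from scipy.spatial.transform import Rotation as Ro
def pose():
    s=arm.get_state();q=s['tool_rot'];M=Ro.from_quat([q[1],q[2],q[3],q[0]]).as_matrix()
    return s,np.array(s['tool_pos']),M
def wrist(f):
    s,p,M=pose();c=dict(snap('wrist',f));m=np.array(c['mount'])
    Rw=M@m[:3,:3];o=M@m[:3,3]+p;c['R']=Rw.T;c['t']=-Rw.T@o;return c
E
python3 - <<'E'
from w import *
s,p,M=pose();print(s['time'],p,M.round(3),s['grip_width'])
c=wrist('w1.png');np.savez('pics/w1.npz',R=c['R'],t=c['t'],fov_y=c['fov_y'],cx=c['cx'],cy=c['cy'])
A=np.array([.53,.0345]);
for n,a,r,z in[('A',-28.1,.14,.055),('Aend',-28.1,.158,.055)]:
    a=np.radians(a);print(n,proj(c,[A[0]+r*np.cos(a),A[1]+r*np.sin(a),z]))
print('tip below',proj(c,p+M[:,2]*.1734))
E
```

```text
2.2333 [ 0.66620539 -0.00791623  0.40462772] [[ 0.472  0.881 -0.001]
 [ 0.881 -0.472 -0.001]
 [-0.002  0.    -1.   ]] -0.00012283852147822457
A [249.9 194.1]
Aend [265.6 194. ]
tip below [249.9 254.2]
```

View pics/w1.png

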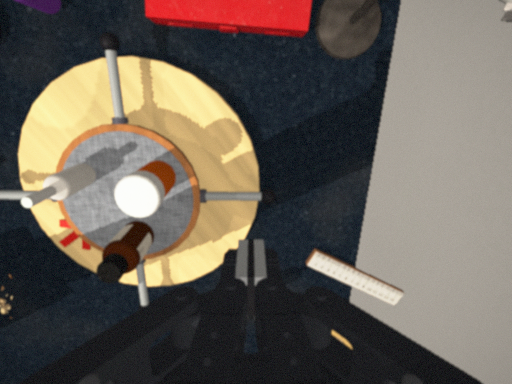

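The wrist view shows the chosen spoke at row 196 with its ball at (268,197), within 3 px of the prediction. The tip will come down about 27 mm to the counter-clockwise side of it, clear of everything, so I'm lowering.

Emit:
{"method": "play_rows", "body": {
  "commands": [
    [0,[0,0,0.025],0],
    [0,[0,0,0.05],0],
    [0,[0,0,0.075],0],
    [0,[0,0,0.1],0],
    [0,[0,0,0.12],0]
  ]
}}

```text
time: 2.7
tool_pos: [0.666, -0.0073, 0.2831]
tool_rot: [-0.0, 0.858, 0.514, -0.001]
wrist_force: [0.7, -1.1, -0.8]
grip_width: -0.0003
gripper_force: 0.0
```

Emit:
{"method": "play_rows", "body": {
  "commands": [
    [0,[0,0,0.015],0],
    [0,[0,0,0.03],0],
    [0,[0,0,0.045],0],
    [0,[0,0,0.06],0],
    [0,[0,0,0.069],0]
  ]
}}

```text
time: 3.12
tool_pos: [0.6661, -0.0071, 0.2141]
tool_rot: [-0.0, 0.857, 0.515, -0.001]
wrist_force: [0.5, 0.2, 0.1]
grip_width: -0.0003
gripper_force: 0.0
```

```bash
cat > plan.py <<'E'
# tool-frame rows for one call: tip moves on a circle r about the axis by D deg clockwise, yaw follows
from w import *
def rows(D,n,A=np.array([.53,.0345])):
    s,p,M=pose(); d=p[:2]-A; print('r',np.hypot(*d),'ang',np.degrees(np.arctan2(d[1],d[0])),'z',p[2])
    for k in range(1,n+1):
        a=-np.radians(D*k/n); Q=np.array([[np.cos(a),-np.sin(a)],[np.sin(a),np.cos(a)]])
        print(k,(M.T@np.r_[Q@d-d,0])[:2].round(4),round(D*k/n,2))
E
python3 -c "
from plan import *
rows(15,5)"
```

```text
r 0.1422654785256392 ang -16.982147456374825 z 0.21411256782451266
1 [-0.0073  0.0012] 3.0
2 [-0.0147  0.0021] 6.0
3 [-0.0222  0.0026] 9.0
4 [-0.0296  0.0026] 12.0
5 [-0.0371  0.0023] 15.0
```

Emit:
{"method": "play_rows", "body": {
  "commands": [
    [0,[-0.002,0,0],0],
    [0,[-0.004,0,0],0],
    [0,[-0.006,0,0],0],
    [0,[-0.008,0,0],0],
    [0,[-0.01,0,0],0]
  ]
}}

```text
time: 3.53
tool_pos: [0.6622, -0.0155, 0.2167]
tool_rot: [0.0, 0.857, 0.515, 0.001]
wrist_force: [0.1, 0.5, -0.0]
grip_width: 0.0
gripper_force: 0.0
```

Emit:
{"method": "play_rows", "body": {
  "commands": [
    [0,[-0.0049,0.0005,0],2],
    [0,[-0.0098,0.0009,0],4],
    [0,[-0.0148,0.0011,0],6],
    [0,[-0.0197,0.0011,0],8],
    [0,[-0.0246,0.001,0],10]
  ]
}}

```text
time: 3.95
tool_pos: [0.6512, -0.038, 0.2158]
tool_rot: [0.0, 0.9, 0.437, 0.0]
wrist_force: [0.6, -0.2, 0.1]
grip_width: -0.0003
gripper_force: 0.3
```

Emit:
{"method": "play_rows", "body": {
  "commands": [
    [0,[-0.0049,0.0005,0],2],
    [0,[-0.0098,0.0009,0],4],
    [0,[-0.0148,0.0011,0],6],
    [0,[-0.0197,0.0011,0],8],
    [0,[-0.0246,0.001,0],10]
  ]
}}

```text
time: 4.37
tool_pos: [0.6367, -0.0578, 0.2157]
tool_rot: [0.0, 0.934, 0.357, 0.0]
wrist_force: [1.4, 0.8, 0.9]
grip_width: 0.0005
gripper_force: 0.3
```

```bash
python3 - <<'E'
from plan import *
rows(10,1)
a=[cv2.cvtColor(snap(n,n+'1.png')['color'],cv2.COLOR_RGB2BGR) for n in('top','side')]
a=[a[0][110:270,160:320],a[1][110:270,190:350]]
cv2.imwrite('pics/c1.png',cv2.resize(cv2.hconcat(a),(800,400),interpolation=cv2.INTER_CUBIC))
E
```

```text
r 0.14109301692288334 ang -40.88360032499475 z 0.21570134355938864
1 [-0.0246  0.001 ] 10.0
```

View pics/c1.png

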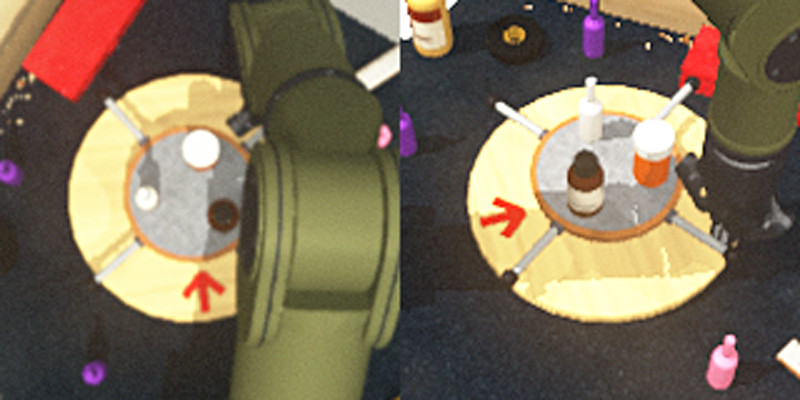

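The side view shows the carousel following the finger, now about 20° round, and the bottles are standing. I'll continue.

Emit:
{"method": "play_rows", "body": {
  "commands": [
    [0,[-0.0049,0.0005,0],2],
    [0,[-0.0098,0.0009,0],4],
    [0,[-0.0148,0.0011,0],6],
    [0,[-0.0197,0.0011,0],8],
    [0,[-0.0246,0.001,0],10]
  ]
}}

```text
time: 4.88
tool_pos: [0.6188, -0.0749, 0.2157]
tool_rot: [-0.0, 0.962, 0.274, -0.0]
wrist_force: [0.1, 1.0, -0.6]
grip_width: 0.0002
gripper_force: 0.3
```

Emit:
{"method": "play_rows", "body": {
  "commands": [
    [0,[-0.0049,0.0005,0],2],
    [0,[-0.0098,0.0009,0],4],
    [0,[-0.0148,0.0011,0],6],
    [0,[-0.0197,0.0011,0],8],
    [0,[-0.0246,0.001,0],10]
  ]
}}

```text
time: 5.3
tool_pos: [0.5986, -0.0888, 0.2157]
tool_rot: [0.0, 0.982, 0.189, 0.0]
wrist_force: [0.1, 1.3, -0.4]
grip_width: 0.0001
gripper_force: 0.3
```

Emit:
{"method": "play_rows", "body": {
  "commands": [
    [0,[-0.0049,0.0005,0],2],
    [0,[-0.0098,0.0009,0],4],
    [0,[-0.0148,0.0011,0],6],
    [0,[-0.0197,0.0011,0],8],
    [0,[-0.0246,0.001,0],10]
  ]
}}

```text
time: 5.72
tool_pos: [0.5762, -0.0988, 0.2157]
tool_rot: [0.0, 0.995, 0.103, 0.0]
wrist_force: [-0.1, 0.6, -1.0]
grip_width: -0.0
gripper_force: 0.3
```

Emit:
{"method": "play_rows", "body": {
  "commands": [
    [0,[-0.0049,0.0005,0],2],
    [0,[-0.0098,0.0009,0],4],
    [0,[-0.0148,0.0011,0],6],
    [0,[-0.0197,0.0011,0],8],
    [0,[-0.0246,0.001,0],10]
  ]
}}

```text
time: 6.13
tool_pos: [0.5523, -0.1048, 0.2157]
tool_rot: [0.0, 1.0, 0.016, 0.0]
wrist_force: [0.9, 0.7, -1.1]
grip_width: 0.0
gripper_force: 0.3
```

```bash
python3 - <<'E'
from plan import *
rows(8,5)
a=[cv2.cvtColor(snap(n,n+'2.png')['color'],cv2.COLOR_RGB2BGR) for n in('top','side')]
a=[a[0][110:270,160:320],a[1][110:270,190:350]]
cv2.imwrite('pics/c2.png',cv2.resize(cv2.hconcat(a),(800,400),interpolation=cv2.INTER_CUBIC))
E
```

```text
r 0.14108383805783983 ang -80.91284068790196 z 0.21574867030680092
1 [-0.0039  0.0004] 1.6
2 [-0.0078  0.0008] 3.2
3 [-0.0118  0.001 ] 4.8
4 [-0.0157  0.0011] 6.4
5 [-0.0197  0.0011] 8.0
```

View pics/c2.png

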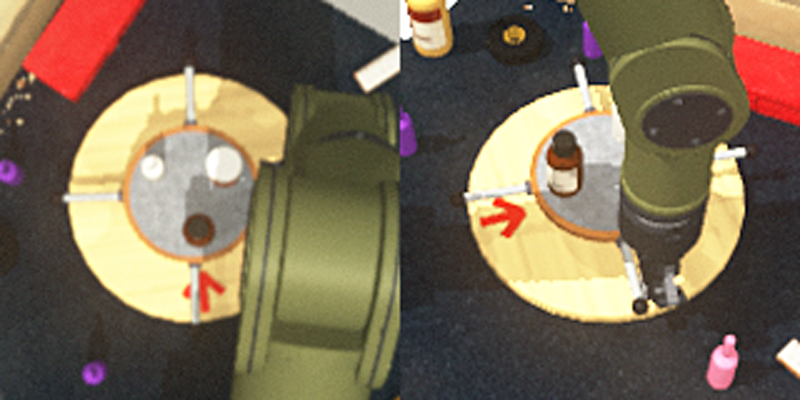

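The top view shows the brown cap at crop (199,228) and spokes at (188,70), (68,198) and (196,320), still a little short of the arrow.

```bash
python3 - <<'E'
from h import *
c=np.load('pics/top.npz')
for n,x,y,z in[('brown',199,228,.141),('B',188,70,.055),('C',68,198,.055),('D',196,320,.055)]:
    P=ray(c,x/2.5+159.7,y/2.5+109.7,z);d=P[:2]-[.53,.0345];print(n,P.round(4),np.hypot(*d).round(4),np.degrees(np.arctan2(d[1],d[0])).round(1))
E
```

```text
brown [0.4848 0.0238 0.141 ] 0.0465 -166.7
B [0.6783 0.0419 0.055 ] 0.1485 2.9
C [0.5235 0.1804 0.055 ] 0.146 92.6
D [0.3827 0.0276 0.055 ] 0.1475 -177.3
```

Emit:
{"method": "play_rows", "body": {
  "commands": [
    [0,[-0.0035,0.0004,0],1.4],
    [0,[-0.007,0.0007,0],2.8],
    [0,[-0.0105,0.0009,0],4.2],
    [0,[-0.0137,0.001,0],5.6],
    [0,[-0.016,0.0011,0],6.5]
  ]
}}

```text
time: 6.65
tool_pos: [0.5363, -0.1064, 0.2157]
tool_rot: [0.0, 0.999, -0.04, -0.0]
wrist_force: [1.2, 0.3, -0.4]
grip_width: 0.0001
gripper_force: 0.3
```

Emit:
{"method": "play_rows", "body": {
  "commands": [
    [0,[0.003,0,0],0],
    [0,[0.008,0,0],0],
    [0,[0.014,0,0],0],
    [0,[0.018,0,0],0],
    [0,[0.02,0,0],0]
  ]
}}

```text
time: 7.07
tool_pos: [0.5579, -0.1079, 0.2157]
tool_rot: [0.0, 0.999, -0.039, 0.001]
wrist_force: [-0.0, -0.2, 0.2]
grip_width: 0.0
gripper_force: 0.0
```

Emit:
{"method": "play_rows", "body": {
  "commands": [
    [0,[0,0,-0.03],0],
    [0,[0,0,-0.06],0],
    [0,[0,0,-0.1],0],
    [0,[0,0,-0.14],0],
    [0,[0,0,-0.18],0]
  ]
}}

```text
time: 7.48
tool_pos: [0.5564, -0.1079, 0.3975]
tool_rot: [-0.0, 0.999, -0.039, -0.0]
wrist_force: [0.5, -0.2, -0.5]
grip_width: -0.0003
gripper_force: 0.0
```

Emit:
{"method": "play_rows", "body": {
  "commands": [
    [0,[0,0.04,0],0],
    [0,[0,0.08,0],0],
    [0,[0,0.12,0],0],
    [0,[0,0.15,0],0],
    [0,[0,0.18,0],0]
  ]
}}

```text
time: 7.9
tool_pos: [0.5419, -0.2898, 0.3959]
tool_rot: [0.0, 0.999, -0.04, -0.0]
wrist_force: [1.4, -0.2, 0.4]
grip_width: 0.0004
gripper_force: 0.0
```

```bash
python3 - <<'E'
from h import *
a=[cv2.cvtColor(snap(n,n+'3.png')['color'],cv2.COLOR_RGB2BGR) for n in('top','side')]
a=[a[0][110:270,160:320],a[1][110:270,190:350]]
cv2.imwrite('pics/c3.png',cv2.resize(cv2.hconcat(a),(800,400),interpolation=cv2.INTER_CUBIC))
E
```

```text
(no output)
```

View pics/c3.png

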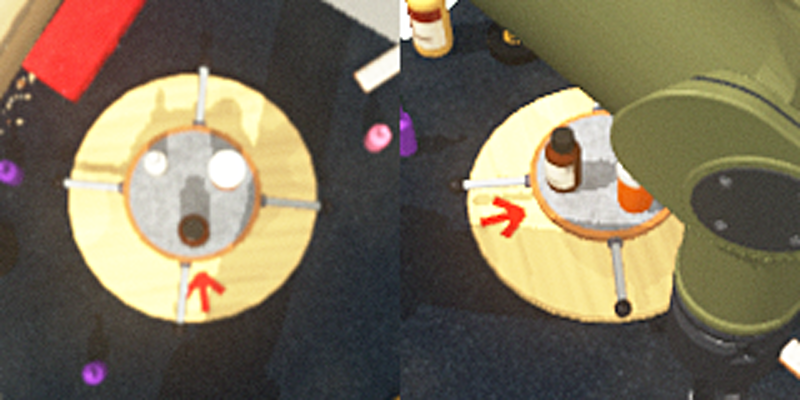

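The brown cap is now at crop (193,228), in line with the arrow allowing for parallax. The spokes end at (204,70), (68,182), (181,320) and (317,206).

```bash
python3 - <<'E'
from h import *
c=np.load('pics/top.npz')
for n,x,y,z in[('brown',193,228,.141),('B',204,70,.055),('C',68,182,.055),('D',181,320,.055),('A',317,206,.055),('tip',203,271,.025),('tail',207,311,.025)]:
    P=ray(c,x/2.5+159.7,y/2.5+109.7,z);d=P[:2]-[.53,.0345];print(n,P.round(4),np.hypot(*d).round(4),np.degrees(np.arctan2(d[1],d[0])).round(1))
E
```

```text
brown [0.4847 0.0304 0.141 ] 0.0455 -174.8
B [0.6786 0.0229 0.055 ] 0.1491 -4.5
C [0.5424 0.1808 0.055 ] 0.1469 85.2
D [0.3825 0.0451 0.055 ] 0.1479 175.9
A [ 0.5183 -0.1128  0.055 ] 0.1478 -94.5
tip [0.4407 0.0209 0.025 ] 0.0903 -171.3
tail [0.393  0.0154 0.025 ] 0.1383 -172.0
```

Spoke angles put the turn at 66°, as intended. The bottle is within about 3° (2 mm) of the arrow line, so I'm handing it in.

```bash
python3 -c "
from bench import close_job
print(close_job())"
```

```text
the job is handed in; nothing more can be done
None
```

I turned the carousel about 66° clockwise by pushing one spoke. The brown bottle now stands about 2–3 mm off the red arrow's line as measured from the top camera, all three bottles were upright in the last pictures, the arm is clear, and the job is handed in (no verdict was returned).

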